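# Put the wide tape roll on the desk's tape stand

### The arm

A 7-joint arm with a two-finger parallel gripper is mounted at the origin on a cart in front of the work surface, level with it; the furniture and walls round the work are solid. World frame = base frame: x ahead of the robot, y to its left, z up, the work surface at z = 0. Lengths are in m, angles in rad, forces in N, time in s.
With the tool pointing down it reaches from about 0.425 to 0.95 m from the base axis. Payload 4.7 kg.
Tool frame: the origin (TCP) lies midway between the tips of the shut fingers; the grasp point (between the pads) lies 19 mm behind it; z points along the fingers, y is the line along which they close (so a half turn about z gives the same grasp; the last joint's range is limited). The gripper opens to 87 mm and grips with 3 to 60 N. Pads are 19 mm wide; open, the fingers measure 117 mm over their backs; the gripper's body (75 mm by 190 mm) begins 51 mm behind the grasp point.
Start: joints at [1.121, 0.469, -0.049, 1.532, 0.024, 1.141, -0.082], TCP at [0.276, -0.616, 0.223] pointing down, gripper open.
Joint ranges: [-2.59, 2.59], [-0.33, 1.99], [-1.39, 1.29], [0.1, 2.45], [-1.04, 4.18], [0.21, 1.99], [-2.66, 2.66]. Speed limits (rad/s): [2.57, 2.57, 3.14, 3.14, 3.14, 3.14, 3.14].

### API

Orientations are given as a 3x3 rotation matrix whose columns are the frame's x, y, z axes.
In Python, from cell import ctrl gives the robot as it stands.
- The arm moves only by the tool apply_moves, never from a script. Its argument "commands" is a list of rows, each a list of 7 numbers: the shift along the tool's x, y, z scaled (see below), then the turn, a rotation vector about the tool's x, y, z scaled (see below), then the opening, from 0 (shut) to 1 (fully open). In form: [[dx, dy, dz, rx, ry, rz, jaw], ...]. A call has 1 to 10 rows; each row is the pose to reach, as a shift and turn from the pose commanded when the call began, along the tool's axes at that moment, turning the shorter way round; what a row does not reach only later rows make up. The controller multiplies each number of a shift by 0.6 m and each number of a turn by pi rad. A row lasts 1/12 s, in which the tool goes at most 41.7 mm and 7.16 degrees, less where a joint would pass 70% of its speed; a pose out of reach is approached as far as the arm can. A call with a number of a shift or a turn outside -1 to 1 is refused whole. A call with a gripper value outside its range is refused whole. The fingers move at their own pace and stop on an object; "newtons" is the grip in N (left out, the last holds). Time passes only in rows, so rows that repeat a pose let the fingers close. It gives the time, the measured TCP pose, the force, the opening and the grip force at its end, in the units of the state.
- ctrl.read_state(): the state, without advancing time (a new reading comes with each control period).
- ctrl.camera(name): name is "side" or "top"; returns the picture (400x640x3 uint8, red, green, blue); there is no depth.
- ctrl.camera_model(name): a dict with "fx", "fy", "cx", "cy" (pixels), "R" (3x3) and "t" (3): a world point X has camera coordinates R X + t. Camera axes: x right, y down, z forward; pixel columns grow to the right and rows downward; lengths in m; the calibration is good to about 2 mm. A picture is of the moment at which its call begins. camera_model takes no time and is no camera call.
- ctrl.close_job(): hands the job in; it is judged then, once.
Trained networks look in the newest picture that a camera, given by its name, has taken for a name from the list of things; names that differ only in an ending like _2 or _b are one class to them, and where a whole thing is asked for, a point or a joint stands for the part that bears it (a point fixed in the world has none). Each returns a list of dicts, best first, with "p" (0 to 1); they miss things now and then, are a little off and sometimes report something else, mostly with a low value. They report only what shows in the picture. A call takes as long as a camera call. They do not tell look-alikes from the thing itself.
- ctrl.cut_out(camera, target): "region" (400x640 bool, what is visible of it) and "uv" ([column, row] in pixels, amid what is visible of it).
- ctrl.place_of(camera, target): "uv" ([column, row] in pixels: a listed point, or the origin of a listed thing).
The state is a dict: "time": time; "q": joint angles; "dq": joint speeds; "tau": joint torques, N m; "tool_pos": TCP position; "ee_rot": TCP orientation; "force": force on the tool from outside, world axes, zero at the start; "ft_torque": the same for the moment, N m; "grip_width": finger opening in m; "grasp_force": force on a finger pad.
Only numpy, scipy, OpenCV 4.12 (cv2) and the standard library are available. Lean on these libraries where they do the work, as an engineer would, in place of code of your own. Each camera call takes 0.05 s, during which the arm holds its last target. There are 200 camera calls.

### The job

Tidy the tape: pick up the wider of the two small rolls of tape (the one that stands taller as it lies flat) and slide it over the upright post of the tape stand, all the way down until it lies flat on the stand's round foot. Leave the narrow roll lying where it is.

Things in the scene. Friction and masses are not known exactly. Their poses are not given: they have to be found in the camera images.
- wide_roll: the roll to put away: paper tape on a cardboard core, a plain white ring with a brown cardboard lining 54 mm across and 36 mm tall, with a round hole 31 mm across right through it; about 60 g; lies flat on the desk. The origin is the centre of the roll, 18 mm above its underside; z is the axis of the hole, up
- narrow_roll: the roll to leave alone: the same tape and the same 54 mm ring with a 31 mm hole, but only 18 mm tall; lies flat on the desk. The origin is the centre of the roll, 9 mm above its underside; z is the axis of the hole, up
- tape_stand: the tape stand, fixed to the desk: a dark round steel foot 84 mm across and 14 mm high with one bright upright steel post, 12 mm across, at its centre; the post rises 60 mm above the foot, its tip is 74 mm above the desk. The origin is the centre of the underside, on the desk and on the post's axis; z is up along the post
Mind the look-alikes: they are no part of the job. What is shaped like the tape_stand but orange is not meant. What is shaped like the wide_roll but red is not meant.

How it is judged:
At the end, for the whole second after the job is handed in: The wide roll is round the post (its centre within 14 mm of the post's axis), flat on the foot (its centre 29 to 37 mm above the desk, its axis within 10 degrees of upright) and at rest (horizontal distance between wide_roll and tape_stand below 0.014 m and z of wide_roll in the frame of tape_stand between 0.029 and 0.037 m and angle between the z axis of wide_roll and the z axis of tape_stand, either way round below 0.17 rad and linear speed of wide_roll below 0.02 m/s); the robot touches nothing.
It fails at once if the narrow roll is moved more than 20 mm from where it lay (distance of narrow_roll from where it was at the start of the episode above 0.02 m).
It also fails if it takes over 35 s, if anything falls off the work surface, if the arm or the gripper's body presses on something with over 40 N, if the wrist force passes 120 N, or if a joint passes its speed limit or range.

## Working session

There is one attempt and no reset: what is moved stays moved. The work goes in short steps, Python scripts to look and compute and a tool call to move; the robot and the scene stay as the last step left them, time stands still between calls to the robot, and variables do not carry over. Pictures are saved under pics/ and viewed, at most 10 in all, crops included, and the job is handed in when it is done.

Besides the shell and the picture viewer there is one more tool, called as name([rows], argument=value, ...), one row to a line, values as JSON. apply_moves: Moves the arm, as the interface text tells. Shifts and turns lie within -1 to 1; 1 stands for 0.6 m of shift or pi rad of turn. Its arguments: {"type":"object","properties":{"commands":{"type":"array","items":{"type":"array","items":{"type":"number","minimum":-1,"maximum":1}}},"newtons":{"type":"number"}},"required":["commands"]}

```bash
mkdir -p pics
python3 - <<'E'
from cell import ctrl
import cv2,numpy as np
for c in("top","side"):
    im=ctrl.camera(c); cv2.imwrite(f"pics/{c}0.png",im[:,:,::-1])
    m=ctrl.camera_model(c); print(c,m["fx"],m["cx"],m["cy"],np.round(m["R"],3).tolist(),np.round(m["t"],3))
    for n in("wide_roll","narrow_roll","tape_stand"):
        print(n,[(np.round(d["uv"]).tolist(),round(d["p"],2)) for d in ctrl.place_of(c,n)])
s=ctrl.read_state();print(s["time"],s["tool_pos"],np.round(s["ee_rot"],3).tolist(),s["grip_width"])
E
```

```text
top 512.1878379198661 316.77947563260454 199.8523899728312 [[0.026, -0.999, 0.025], [-0.983, -0.03, -0.182], [0.182, -0.02, -0.983]] [-0.108  0.438  1.165]
wide_roll [([259.0, 194.0], 0.93), ([221.0, 156.0], 0.73)]
narrow_roll [([308.0, 175.0], 0.79)]
tape_stand [([407.0, 250.0], 0.83), ([400.0, 192.0], 0.61)]
side 403.71326510566047 322.5045764603957 201.60201824482252 [[-0.97, -0.241, 0.019], [-0.118, 0.403, -0.907], [0.211, -0.883, -0.42]] [0.415 0.115 0.826]
wide_roll [([251.0, 248.0], 0.63), ([303.0, 231.0], 0.58)]
narrow_roll [([303.0, 207.0], 0.56)]
tape_stand [([382.0, 184.0], 0.66), ([330.0, 184.0], 0.63)]
0.4 [ 0.27576207 -0.61603682  0.22243018] [[0.913, 0.409, -0.0], [0.409, -0.913, 0.0], [0.0, -0.0, -1.0]] 0.08702416843168835
```

View pics/top0.png

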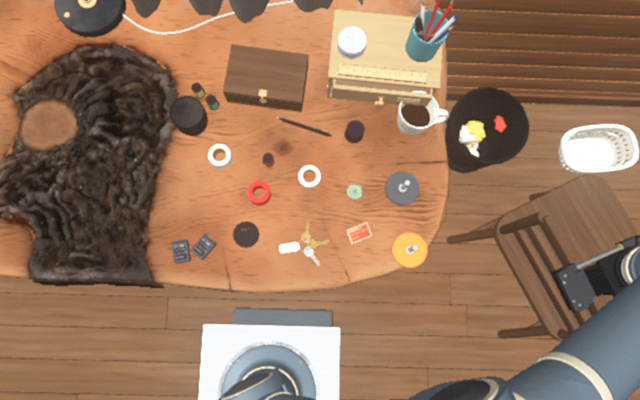

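View pics/side0.png

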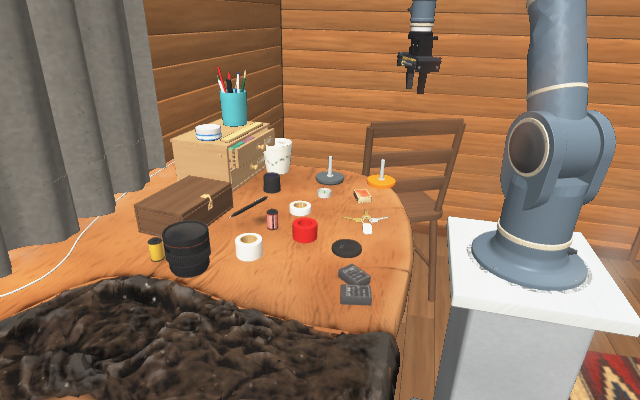

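The white rings are at top (219,156), tall in the side view at (249,247), and at (309,176), which is low in the side view. A red ring at (259,193) is a look-alike. The dark stand is at (402,188) and the orange look-alike stand is at (410,250). I choose the white ring at (219,156) and the dark stand, then check them in one crop and triangulate.

```bash
cat > h.py <<'E'
from cell import ctrl
import cv2,numpy as np
from scipy.optimize import least_squares
def proj(c,X):
    m=ctrl.camera_model(c);p=np.array(m["R"])@X+m["t"]
    return np.array([m["fx"]*p[0]/p[2]+m["cx"],m["fy"]*p[1]/p[2]+m["cy"]])
def onz(c,uv,z):
    return least_squares(lambda a:proj(c,np.array([a[0],a[1],z]))-uv,[.6,0]).x
E
python3 - <<'E'
from h import *
a=cv2.imread("pics/top0.png")[110:220,170:440];b=cv2.imread("pics/side0.png")[140:300,130:420]
cv2.imwrite("pics/crop.png",np.vstack([cv2.resize(a,(700,285)),cv2.resize(b,(560,309))[:,:].copy() if 0 else cv2.copyMakeBorder(cv2.resize(b,(560,309)),0,0,0,140,0)]))
for c in("top","side"):
    ctrl.camera(c)
    for n,z in(("wide_roll",.018),("narrow_roll",.009),("tape_stand",0)):
        print(c,n,"place",[np.round([*d["uv"],*onz(c,d["uv"],z)],3).tolist() for d in ctrl.place_of(c,n)])
        for d in ctrl.cut_out(c,n):
            (x,y),r=cv2.minEnclosingCircle(np.argwhere(d["region"])[:,::-1].astype(np.float32))
            print("   cut",np.round([x,y,r,d["p"],*onz(c,[x,y],z)],3).tolist())
E
```

```text
top wide_roll place [[260.4, 193.2, 0.457, 0.039], [222.8, 155.7, 0.547, 0.135]]
   cut [258.414, 192.356, 12.184, 0.71, 0.459, 0.044]
   cut [219.921, 155.553, 12.62, 0.55, 0.547, 0.142]
top narrow_roll place [[309.9, 175.2, 0.508, -0.078]]
   cut [308.931, 176.137, 11.552, 0.82, 0.505, -0.076]
top tape_stand place [[400.2, 188.2, 0.484, -0.301], [408.6, 249.8, 0.333, -0.321]]
   cut [408.619, 249.429, 17.712, 0.92, 0.334, -0.321]
   cut [401.704, 187.724, 17.129, 0.75, 0.485, -0.305]
side wide_roll place [[304.5, 229.5, 0.458, 0.04], [251.5, 246.9, 0.54, 0.139]]
   cut [304.731, 229.731, 13.834, 0.89, 0.457, 0.041]
   cut [247.5, 246.5, 15.7, 0.59, 0.548, 0.14]
side narrow_roll place [[301.1, 208.7, 0.5, -0.075]]
   cut [299.667, 208.0, 11.081, 0.68, 0.505, -0.078]
side tape_stand place [[328.0, 183.1, 0.48, -0.277], [377.1, 185.1, 0.34, -0.303]]
   cut [329.5, 171.792, 15.8, 0.75, 0.496, -0.369]
   cut [381.0, 174.75, 16.78, 0.73, 0.339, -0.39]
```

View pics/crop.png

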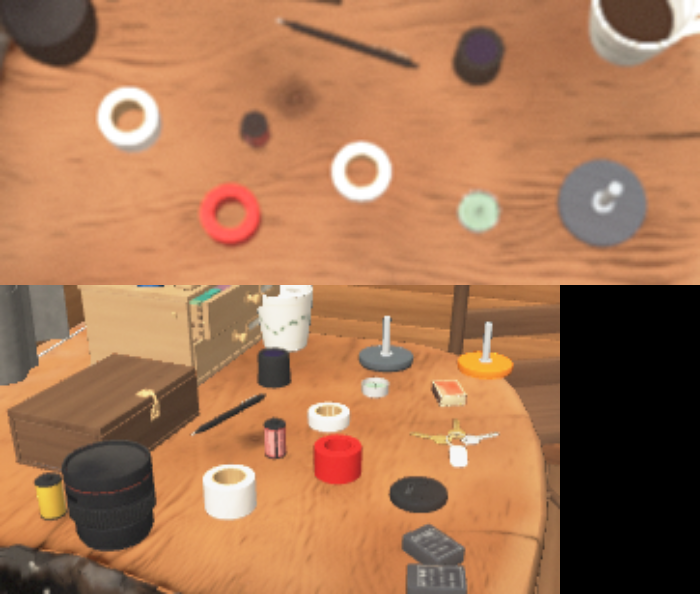

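The crop confirms it: the white ring at top (219,156) is the tall one, the other white ring is low, and the dark grey stand is at (402,188). Wide roll ≈ (0.547, 0.141), stand ≈ (0.486, -0.302). I'll keep the present yaw, since the finger line stays clear of the lens.

apply_moves([
  [0.928,-0.967,0.12,0,0,0,1],
  [0.928,-0.967,0.12,0,0,0,1],
  [0.928,-0.967,0.12,0,0,0,1],
  [0.928,-0.967,0.12,0,0,0,1],
  [0.928,-0.967,0.12,0,0,0,1],
  [0.928,-0.967,0.12,0,0,0,1],
  [0.928,-0.967,0.12,0,0,0,1],
  [0.928,-0.967,0.12,0,0,0,1],
  [0.928,-0.967,0.12,0,0,0,1],
  [0.928,-0.967,0.12,0,0,0,1],
])

```text
time: 1.93
tool_pos: [0.4161, -0.2236, 0.1857]
ee_rot: [[0.913, 0.408, 0.001], [0.408, -0.913, -0.001], [0.001, 0.001, -1.0]]
force: [0.7, -0.2, 0.2]
grip_width: 0.087
grasp_force: 0.0
```

apply_moves([
  [0.448,-0.466,0.06,0,0,0,1],
  [0.448,-0.466,0.06,0,0,0,1],
  [0.448,-0.466,0.06,0,0,0,1],
  [0.448,-0.466,0.06,0,0,0,1],
  [0.448,-0.466,0.06,0,0,0,1],
  [0.448,-0.466,0.06,0,0,0,1],
  [0.448,-0.466,0.06,0,0,0,1],
  [0.448,-0.466,0.06,0,0,0,1],
  [0.448,-0.466,0.06,0,0,0,1],
  [0.448,-0.466,0.06,0,0,0,1],
])

```text
time: 2.77
tool_pos: [0.5477, 0.147, 0.1495]
ee_rot: [[0.91, 0.415, 0.002], [0.415, -0.91, 0.005], [0.003, -0.004, -1.0]]
force: [0.1, 0.4, 0.9]
grip_width: 0.0872
grasp_force: 0.0
```

Run:
```python
from h import *
s=ctrl.read_state();print(s["time"],s["tool_pos"],s["dq"].round(2) if hasattr(s["dq"],"round") else s["dq"])
b=ctrl.camera("side");a=ctrl.camera("top")
cv2.imwrite("pics/c2.png",np.hstack([cv2.resize(a[90:240,140:290],(400,400)),cv2.resize(b[100:300,150:350],(400,400))])[:,:,::-1])
for c in("top","side"): print(c,"tcp px",proj(c,np.array(s["tool_pos"])), "roll px",proj(c,np.array([.547,.141,.018])))
```

```text
2.7667 [0.54773134 0.14703629 0.14951318] [-0.23  0.14  0.04 -0.16  0.09  0.09 -0.24]
top tcp px [207.79503718 139.2316228 ] roll px [220.24864432 155.74300269]
side tcp px [241.88881116 187.47713814] roll px [247.71722994 246.9169437 ]
```

View pics/c2.png

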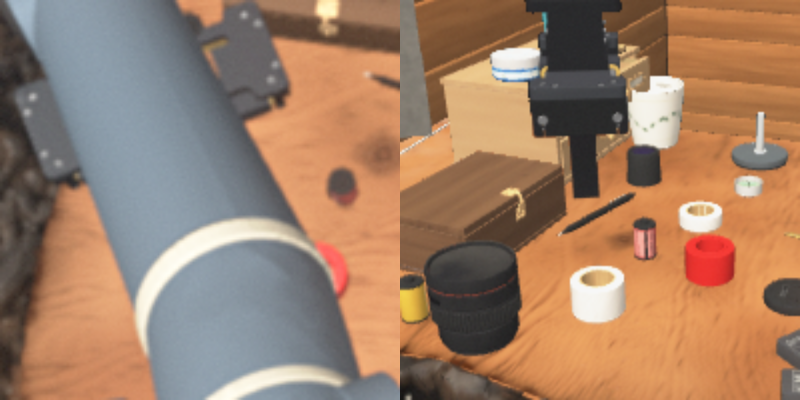

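Run:
```python
from h import *
# lens: side top-ellipse centre and top-view top-ellipse centre
f=lambda X:np.r_[proj("top",X)-[190,113],proj("side",X)-[187,230]]
X=least_squares(f,[.6,.2,.08]).x;print(X,f(X))
s=ctrl.read_state();R=np.array(s["ee_rot"]);print((R.T@(X-np.array([.547,.141,0])))[:2])
print(R.T@(np.array([.547,.141,.008])-s["tool_pos"])/.6, s["tool_pos"])
```

```text
[0.63319386 0.2076527  0.07851573] [-0.21966093 -0.66708843  0.51388762  0.18110653]
[ 0.10614257 -0.02512323]
[-0.00231667  0.00486993  0.23536656] [0.54703991 0.14391114 0.149227  ]
```

apply_moves([
  [0,0,0.06,0,0,0,1],
  [0,0,0.1,0,0,0,1],
  [0,0,0.14,0,0,0,1],
  [0,0,0.18,0,0,0,1],
  [0,0,0.21,0,0,0,1],
  [0,0,0.235,0,0,0,1],
  [0,0,0.235,0,0,0,1],
  [0,0,0.235,0,0,0,1],
  [0,0,0.235,0,0,0,1],
])

```text
time: 3.62
tool_pos: [0.5476, 0.1388, 0.0094]
ee_rot: [[0.913, 0.407, 0.002], [0.407, -0.913, -0.0], [0.001, 0.001, -1.0]]
force: [-0.2, 0.0, 0.2]
grip_width: 0.0866
grasp_force: 0.0
```

Run:
```python
from h import *
b=ctrl.camera("side");cv2.imwrite("pics/c3.png",cv2.resize(b[180:290,190:310],(600,550))[:,:,::-1])
s=ctrl.read_state();print(s["time"],s["tool_pos"],s["force"])
```

```text
3.6667 [0.54787443 0.13911078 0.00972132] [-0.40308872 -0.37567765 -0.4494142 ]
```

View pics/c3.png

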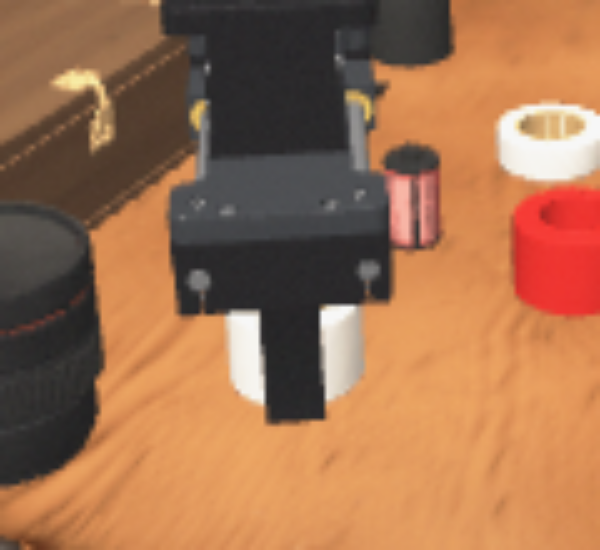

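The finger (col ~294 in the crop) is centred on the white roll (col ~296). Now I close and lift.

apply_moves([
  [0,0,0,0,0,0,0.4],
  [0,0,0,0,0,0,0.4],
  [0,0,0,0,0,0,0.4],
  [0,0,0,0,0,0,0.4],
  [0,0,0,0,0,0,0.4],
  [0,0,0,0,0,0,0.4],
  [0,0,0,0,0,0,0.4],
  [0,0,0,0,0,0,0.4],
], newtons=15)

```text
time: 4.33
tool_pos: [0.5469, 0.1397, 0.0084]
ee_rot: [[0.913, 0.409, 0.0], [0.409, -0.913, -0.0], [0.0, 0.0, -1.0]]
force: [-0.5, -0.1, 1.4]
grip_width: 0.0526
grasp_force: 15.0
```

apply_moves([
  [0,0,-0.04,0,0,0,0.4],
  [0,0,-0.08,0,0,0,0.4],
  [0,0,-0.12,0,0,0,0.4],
  [0,0,-0.16,0,0,0,0.4],
  [0,0,-0.2,0,0,0,0.4],
  [0,0,-0.24,0,0,0,0.4],
  [0,0,-0.24,0,0,0,0.4],
  [0,0,-0.24,0,0,0,0.4],
])

```text
time: 5.0
tool_pos: [0.5475, 0.1398, 0.1535]
ee_rot: [[0.913, 0.408, 0.003], [0.408, -0.913, 0.0], [0.003, 0.001, -1.0]]
force: [0.2, 0.5, -1.0]
grip_width: 0.0526
grasp_force: 15.0
```

apply_moves([
  [-0.05,0.08,0,0,0,0,0.4],
  [-0.09,0.145,0,0,0,0,0.4],
  [-0.13,0.21,0,0,0,0,0.4],
  [-0.17,0.273,0,0,0,0,0.4],
  [-0.21,0.337,0,0,0,0,0.4],
  [-0.25,0.4,0,0,0,0,0.4],
  [-0.29,0.465,0,0,0,0,0.4],
  [-0.33,0.53,0,0,0,0,0.4],
  [-0.37,0.595,0,0,0,0,0.4],
  [-0.393,0.631,0,0,0,0,0.4],
])

```text
time: 5.83
tool_pos: [0.4885, -0.2748, 0.1506]
ee_rot: [[0.913, 0.409, -0.003], [0.409, -0.913, 0.001], [-0.002, -0.002, -1.0]]
force: [1.1, 0.1, -0.8]
grip_width: 0.0531
grasp_force: 15.0
```

apply_moves([
  [0,0,0,0,0,0,0.4],
  [0,0,0,0,0,0,0.4],
  [0,0,0,0,0,0,0.4],
  [0,0,0,0,0,0,0.4],
])

```text
time: 6.17
tool_pos: [0.4903, -0.2713, 0.1514]
ee_rot: [[0.912, 0.411, -0.001], [0.411, -0.912, 0.002], [-0.001, -0.002, -1.0]]
force: [0.5, -0.4, -1.0]
grip_width: 0.0529
grasp_force: 15.0
```

Run:
```python
from h import *
s=ctrl.read_state();R=np.array(s["ee_rot"]);print(s["time"],s["tool_pos"],s["grasp_force"])
b=ctrl.camera("side");a=ctrl.camera("top")
# post axis from first pictures: bright post in side0 crop and foot in top0
t=cv2.cvtColor(cv2.imread("pics/side0.png"),cv2.COLOR_BGR2GRAY)[150:190,315:345]
for r in range(2,40,3): print(150+r,t[r,8:24].tolist())
for z in (.074,.014,0): print(z,proj("side",np.array([.487,-.302,z])),proj("top",np.array([.487,-.302,z])))
p=np.array(s["tool_pos"]);print("roll bottom px",proj("side",p-[0,0,.008]))
cv2.imwrite("pics/c4.png",np.hstack([cv2.resize(a[140:240,350:450],(400,400)),cv2.resize(b[110:210,280:380],(400,400))])[:,:,::-1])
```

```text
6.1667 [ 0.49025062 -0.27125201  0.15142748] 15.00007335911505
152 [118, 119, 118, 118, 116, 116, 115, 115, 117, 120, 122, 123, 123, 123, 122, 121]
155 [124, 125, 126, 128, 126, 126, 125, 124, 124, 122, 125, 124, 125, 125, 123, 125]
158 [124, 125, 125, 125, 121, 115, 214, 223, 205, 80, 119, 116, 118, 119, 121, 120]
161 [140, 140, 140, 141, 140, 130, 217, 220, 198, 142, 145, 145, 145, 145, 151, 150]
164 [136, 139, 139, 140, 139, 140, 219, 219, 192, 141, 143, 144, 143, 142, 141, 141]
167 [128, 128, 130, 131, 130, 148, 220, 219, 185, 127, 125, 124, 126, 124, 123, 124]
170 [156, 157, 159, 159, 159, 200, 219, 214, 181, 145, 155, 154, 155, 153, 153, 150]
173 [126, 126, 126, 125, 126, 208, 218, 211, 167, 125, 125, 125, 127, 126, 129, 126]
176 [128, 127, 127, 126, 159, 213, 218, 214, 205, 156, 129, 125, 127, 126, 128, 128]
179 [126, 126, 125, 124, 125, 124, 124, 125, 126, 128, 126, 126, 128, 127, 126, 125]
182 [106, 107, 109, 111, 111, 111, 115, 113, 112, 110, 108, 105, 103, 97, 93, 91]
185 [137, 131, 133, 133, 137, 118, 115, 113, 116, 115, 134, 138, 143, 143, 143, 138]
188 [228, 232, 233, 231, 209, 205, 160, 149, 146, 145, 147, 147, 146, 147, 152, 152]
0.074 [328.11345999 155.92874664] [406.55689856 180.48763865]
0.014 [327.59972666 175.3821008 ] [401.6937598  185.88830154]
0 [327.4829736 179.8031467] [400.62455971 187.07568062]
roll bottom px [325.03788646 135.06623087]
```

View pics/c4.png

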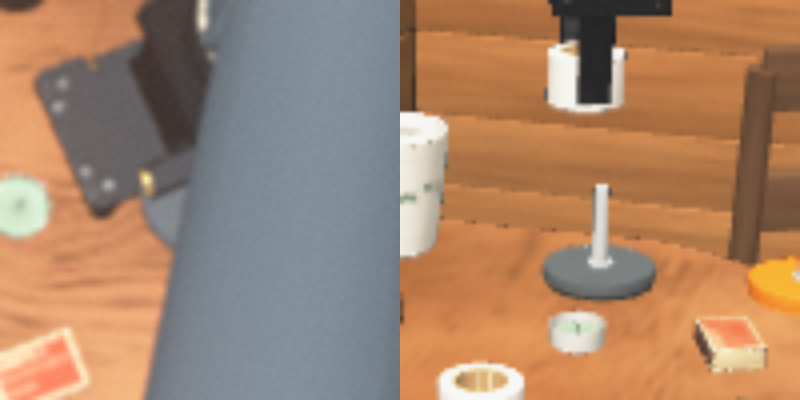

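The side crop shows the roll (col ~326.4) short of the post (col ~330), because the rate limit cut the last move short. The refined stand estimate is ≈ (0.483, -0.303). I move on and look again.

apply_moves([
  [-0.031,0.043,0.03,0,0,0,0.4],
  [-0.031,0.043,0.06,0,0,0,0.4],
  [-0.031,0.043,0.06,0,0,0,0.4],
  [-0.031,0.043,0.06,0,0,0,0.4],
  [-0.031,0.043,0.06,0,0,0,0.4],
  [-0.031,0.043,0.06,0,0,0,0.4],
])

```text
time: 6.77
tool_pos: [0.4852, -0.3034, 0.1176]
ee_rot: [[0.912, 0.41, 0.002], [0.41, -0.912, -0.001], [0.002, 0.001, -1.0]]
force: [-0.3, -0.5, -0.9]
grip_width: 0.0529
grasp_force: 15.0
```

Run:
```python
from h import *
s=ctrl.read_state();print(s["time"],s["tool_pos"],s["force"])
b=ctrl.camera("side");a=ctrl.camera("top")
cv2.imwrite("pics/c5.png",np.hstack([cv2.resize(a[140:240,350:450],(400,400)),cv2.resize(b[110:210,280:380],(400,400))])[:,:,::-1])
for c in("top","side"):
    for d in ctrl.cut_out(c,"wide_roll"):
        r=np.argwhere(d["region"]);print(c,d["p"],r.min(0),r.max(0))
```

```text
6.7667 [ 0.48520546 -0.30340178  0.11762722] [-0.26766725 -0.5190178  -0.90460669]
top 0.71 [181 247] [205 270]
side 0.93 [217 294] [242 316]
side 0.75 [130 321] [146 339]
```

View pics/c5.png

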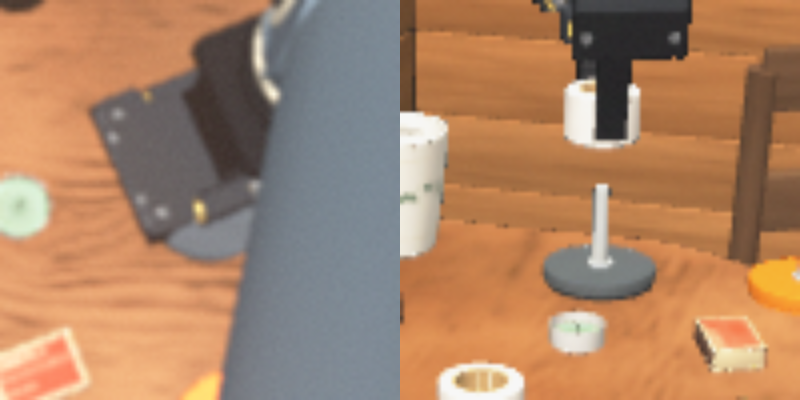

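The side crop shows the roll centre (col ~602) in line with the post (col ~601). I lower it a little past the tip, watching the force.

apply_moves([
  [0,0,0.02,0,0,0,0.4],
  [0,0,0.04,0,0,0,0.4],
  [0,0,0.05,0,0,0,0.4],
  [0,0,0.06,0,0,0,0.4],
  [0,0,0.07,0,0,0,0.4],
  [0,0,0.075,0,0,0,0.4],
  [0,0,0.075,0,0,0,0.4],
])

```text
time: 7.55
tool_pos: [0.4834, -0.3041, 0.0704]
ee_rot: [[0.913, 0.409, -0.001], [0.409, -0.913, 0.001], [-0.001, -0.001, -1.0]]
force: [-0.0, 0.2, 0.0]
grip_width: 0.0528
grasp_force: 15.0
```

apply_moves([
  [0,0,0.02,0,0,0,0.4],
  [0,0,0.04,0,0,0,0.4],
  [0,0,0.055,0,0,0,0.4],
  [0,0,0.068,0,0,0,0.4],
  [0,0,0.075,0,0,0,0.4],
  [0,0,0.077,0,0,0,0.4],
  [0,0,0.077,0,0,0,0.4],
  [0,0,0.077,0,0,0,0.4],
])

```text
time: 8.22
tool_pos: [0.4842, -0.3045, 0.0254]
ee_rot: [[0.913, 0.408, 0.001], [0.408, -0.913, -0.0], [0.0, 0.001, -1.0]]
force: [-0.2, -0.0, -1.2]
grip_width: 0.0531
grasp_force: 15.0
```

Free of contact and nearly on the foot. I release and then rise straight up.

apply_moves([
  [0,0,0,0,0,0,1],
  [0,0,0,0,0,0,1],
  [0,0,0,0,0,0,1],
  [0,0,0,0,0,0,1],
  [0,0,0,0,0,0,1],
  [0,0,0,0,0,0,1],
  [0,0,0,0,0,0,1],
  [0,0,0,0,0,0,1],
])

```text
time: 8.88
tool_pos: [0.4839, -0.3044, 0.0252]
ee_rot: [[0.913, 0.409, 0.0], [0.409, -0.913, -0.0], [0.0, 0.0, -1.0]]
force: [0.4, 0.6, -0.6]
grip_width: 0.0862
grasp_force: 0.0
```

apply_moves([
  [0,0,-0.04,0,0,0,1],
  [0,0,-0.08,0,0,0,1],
  [0,0,-0.12,0,0,0,1],
  [0,0,-0.16,0,0,0,1],
  [0,0,-0.2,0,0,0,1],
  [0,0,-0.24,0,0,0,1],
  [0,0,-0.28,0,0,0,1],
  [0,0,-0.28,0,0,0,1],
  [0,0,-0.28,0,0,0,1],
])

```text
time: 9.63
tool_pos: [0.4846, -0.3047, 0.1947]
ee_rot: [[0.913, 0.408, 0.003], [0.408, -0.913, -0.002], [0.002, 0.003, -1.0]]
force: [0.1, -0.0, -0.8]
grip_width: 0.0871
grasp_force: 0.0
```

Run:
```python
from h import *
s=ctrl.read_state();print(s["time"],s["tool_pos"],s["force"],s["grip_width"])
b=ctrl.camera("side");cv2.imwrite("pics/c6.png",cv2.resize(b[110:230,260:380],(600,600))[:,:,::-1])
```

```text
9.6333 [ 0.48462571 -0.30473013  0.19466584] [ 0.13852808 -0.04908646 -0.78500929] 0.08706544185971776
```

View pics/c6.png

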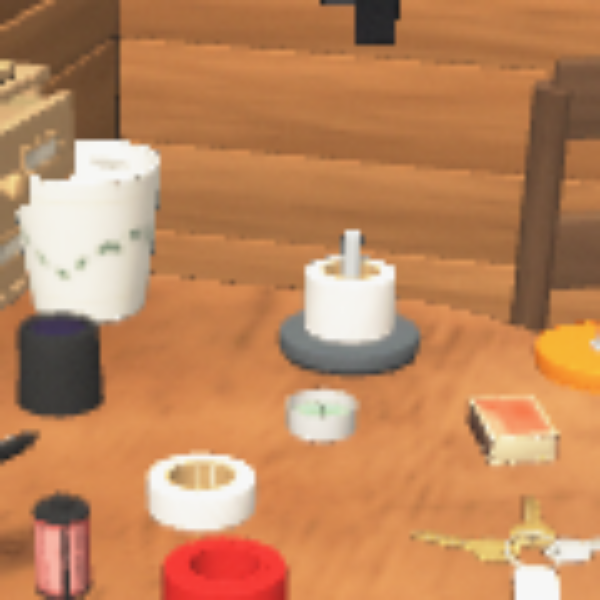

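The wide roll (crop 350,300) lies flat on the grey foot with the post standing up through it. The narrow roll (200,490) has not moved and the gripper is clear.

```bash
python3 -c "
from cell import ctrl
print(ctrl.close_job())"
```

```text
the job is handed in; nothing more can be done
None
```

The wide roll is round the grey stand's post and flat on its foot, the narrow roll was left where it lay, and the job was handed in at about 10 s; the hand-in call gave no verdict.

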